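# Raise the spray-hood sash to its mark and start the fan

### The arm

A 7-joint arm with a two-finger parallel gripper is mounted at the origin on a cart in front of the work surface, level with it; the furniture and walls round the work are solid. World frame = base frame: x ahead of the robot, y to its left, z up, the work surface at z = 0. Lengths are in m, angles in degrees, forces in N, time in s.
With the tool pointing down it reaches from about 0.35 to 0.9 m from the base axis. Payload 8.1 kg.
Tool frame: the origin (TCP) lies midway between the tips of the shut fingers; the grasp point (between the pads) lies 19 mm behind it; z points along the fingers, y is the line along which they close (so a half turn about z gives the same grasp; the last joint's range is limited). The gripper opens to 85 mm and grips with 20 to 120 N. Pads are 22 mm wide; open, the fingers measure 114 mm over their backs; the gripper's body (76 mm by 85 mm) begins 54 mm behind the grasp point. The pads swing forward as they close: fully open they stand 13 mm farther back than shut.
Start: joints at [57.834, 24.895, 1.432, 90.138, -0.665, 64.973, -4.303], TCP at [0.277, -0.56, 0.231] pointing down, gripper open.
Joint ranges: [-149.89, 149.89], [-25.12, 119.58], [-72.63, 75.52], [4.76, 147.25], [-75.54, 255.54], [6.69, 114.76], [-157.13, 157.13]. Speed limits (degrees/s): [127.2, 127.2, 172.46, 172.46, 180, 180, 180].

### API

Orientations are given as a 3x3 rotation matrix whose columns are the frame's x, y, z axes.
In Python, from cell import r gives the robot as it stands. Calls block until the motion is done:
- r.reach(position, orientation): joint-space move of the TCP to a pose.
- r.move_l(position, attitude=None, speed=0.15, max_force=None): straight line of the TCP; attitude=None keeps the orientation; speed is the mean speed in m/s. With max_force (N) it stops when the force on the tool has changed by that much, and returns True; else False.
- r.move_joints(angles): joint-space move.
- r.open() and r.gripper_close(force=None): open the fingers fully, or close them until they stop; force is the grip in N (None keeps the last).
- r.sleep(seconds).
- r.ik(position, orientation): joint angles nearest the present ones, or None.
- r.camera(name): name is "side" or "top" or "wrist"; returns a dict with "pixels" (400x640x3 uint8, blue, green, red), "range_z" (400x640 float32, m along the optical axis (not along the pixel's ray), 0 where there is no reading), "fov_y" (degrees; the focal length in pixels is half the picture's height over the tangent of half this angle, whatever the lens; pixels are square), "cx", "cy" (the principal point, pixels), "world_to_cam" (4x4, takes a point from world to camera coordinates); the wrist camera has in their place "mount" (4x4, takes a point from camera to tool coordinates, whose origin is the TCP and whose axes are the flange's). Camera axes: x right, y down, z forward; pixel columns grow to the right and rows downward; lengths in m; the calibration is good to about 2 mm. A picture is of the moment at which its call begins: read the wrist's pose just before it.
A pose or a line that the arm cannot do raises r.IKError and nothing moves.
- r.sign_off(): hands the job in; it is judged then, once.
Trained networks look in a picture, given as the dict that the camera call returned (one of the last four; its "shot" number tells which), for a name from the list of things; names that differ only in an ending like _2 or _b are one class to them, and where a whole thing is asked for, a point or a joint stands for the part that bears it (a point fixed in the world has none). Each returns a list of dicts, best first, with "score" (0 to 1); they miss things now and then, are a little off and sometimes report something else, mostly with a low value. They report only what shows in the picture. A call takes as long as a camera call. They do not tell look-alikes from the thing itself.
- r.regions_of(picture, target): "pixels" (400x640 bool, what is visible of it) and "bbox" ([left, top, width, height] in pixels, round what is visible of it).
- r.spot_point(picture, target): "centre" ([row, column] in pixels: a listed point, or the origin of a listed thing).
Readings, each from a call of its own:
- r.current_time_s(): time.
- r.current_joint_positions(): joint angles.
- r.current_qd(): joint speeds.
- r.current_tau(): joint torques, N m.
- r.current_position(): TCP position.
- r.current_tool_rot(): TCP orientation.
- r.current_force(): force on the tool from outside, world axes, zero at the start.
- r.current_wrist_torque(): the same for the moment, N m.
- r.current_width(): opening from 0.0 (shut) to 1.0 (fully open).
- r.current_gripper_force(): force on a finger pad.
Only numpy, scipy, OpenCV 4.12 (cv2) and the standard library are available. Lean on these libraries where they do the work, as an engineer would, in place of code of your own. Each camera call takes 0.05 s, during which the arm holds its last target. There are 200 camera calls.

### The job

Get the spray hood ready for work: with your fingertips under the lip of its sloping window, slowly push the window up until the red line on it lies within the length of the yellow clip on the rail beside it, and leave it there. Then press the green fan button on the bench fully down and let it go. Only push: do not pinch the lip, and leave the clip, the spray can, the sanding block, the roll of tape and the dowel in the hood where they are.

Things in the scene. Friction and masses are not known exactly. Their poses are not given: they have to be found in the camera images.
- hood: white spray hood, fixed, 290 (x) x 320 (y; 372 over the side tubes) x 346 mm, duct stub up to 384. Origin: on the bench, mid-way across, 170 mm behind its front, 120 mm before its back; -x is the front, towards the robot. The front rises from the sill (x = -170, z = 70 mm) towards +x at 50 degrees to the horizontal for 360 mm: 'up the slope' is (0.643, 0, 0.766) in this frame
- sash (a joint): the clear window sliding on the sloping front, in m up the slope: 0 is shut on the sill, 0.152 is fully up. It is counterweighted and stays where it is left; moving it takes about 3 N along the slope plus 12 N per m/s. It starts 0 to 0.035 open
- lip_edge (a point): middle of the front edge of the lip, the black ledge along the window's lower edge, 244 mm long (hood's y), standing 40 mm out square to the window. Its edge is a smooth, slippery rod of 6 mm radius; this point is within 3 mm of its centre line. Below it is free space: in front of the sill down to the bench, then the hood's opening. Axes: x up the slope, y left, z square out of the window
- sash_lip: the black ledge itself, moving with the window; origin at the middle of the window's lower edge, axes as lip_edge
- sash_cover: the grey sloping cover above the ledge, from the ledge's edge back to the pane 52 mm further up, so nearly level; nothing of the robot should press on it while it draws back; moves with the window; origin and axes as sash_lip
- red_line (a point): the red line (5 mm along the slope, 22 mm across) on the right-hand stile of the window, 130 mm up from its lower edge; it moves with the window; axes as lip_edge
- clip_mid (a point): middle of the yellow height clip on the right-hand rail, next to the red line's path; 30 mm long up the slope, so its ends are 15 mm either side of this point. Its x axis points up the slope, as the window's. It is tight on the rail and stays put
- fan_button_top (a point): middle of the top of the green push button, 30 mm across, on a small black housing fixed to the bench; pressed straight down
- fan_button (a joint): how far the button is pressed, in m: 0 up, 0.006 fully down (5 N); it springs back
- spray_can: brown spray can, 66 mm across, 181 mm high, standing on the bench to one side; origin at the centre of its base
- sanding_block: wooden sanding block 68 x 115 x 31 mm, lying on the bench; origin at the centre of its underside
- masking_tape: grey roll of tape, 105 mm across, 24 mm high, lying on the bench; origin at the centre of its underside
- workpiece: wooden dowel 31 mm across, 125 mm long, lying on the turntable inside the hood; origin at the centre of its underside
Things that resemble listed ones, but are neither listed nor needed, are in the scene too. Of the things shaped like the part that bears fan_button_top, the black one is meant.

How it is judged:
By the outcome, as a careful person would: the job done as asked, in the order asked, and still so for the second after the job is handed in, with the robot touching nothing.
It also fails if it takes over 48 s, if anything falls off the work surface, if the arm or the gripper's body presses on something with over 40 N, if the wrist force passes 120 N, or if a joint passes its speed limit or range.

## Working session

There is one attempt and no reset: what is moved stays moved. The work goes in short steps, each a Python script; the robot and the scene stay as the last script left them, time stands still between calls to the robot, and variables do not carry over. Pictures are saved under pics/ and viewed, at most 10 in all, crops included, and the job is handed in when it is done.

```bash
mkdir -p pics; ls
cat > h.py <<'E'
import numpy as np, cv2
from cell import r
def f(p): return 200/np.tan(np.radians(p["fov_y"]/2))
def T(p):
    if "world_to_cam" in p: return np.linalg.inv(p["world_to_cam"])
    M=np.eye(4); M[:3,:3]=p["R"]; M[:3,3]=p["t"]; return M@p["mount"]
def px2w(p,row,col,z=None,k=2):
    if z is None:
        a=p["range_z"][int(row)-k:int(row)+k+1,int(col)-k:int(col)+k+1]; a=a[a>0]
        if len(a)==0: return None
        z=np.median(a)
    c=np.array([(col-p["cx"])*z/f(p),(row-p["cy"])*z/f(p),z,1])
    return (T(p)@c)[:3]
def shot(name):
    if name=="wrist":
        R=np.array(r.current_tool_rot());t=np.array(r.current_position())
        p=r.camera(name);p["R"]=R;p["t"]=t;return p
    return r.camera(name)
E
python3 - <<'E'
from h import *
np.set_printoptions(precision=4,suppress=True)
for n in ["side","top"]:
    p=shot(n); cv2.imwrite(f"pics/{n}0.png",p["pixels"])
    for t in ["hood","lip_edge","red_line","clip_mid","fan_button_top","spray_can","sanding_block","masking_tape","sash_lip"]:
        for d in r.spot_point(p,t)[:3]:
            c=d["centre"]; 
            print(n,t,round(d["score"],2),np.round(c,1),px2w(p,*c) if 2<c[0]<397 and 2<c[1]<637 else None)
    print(np.linalg.inv(p["world_to_cam"])[:3])
print(r.current_time_s())
E
```

```text
pics
side lip_edge 0.94 [193.6 350.2] [ 0.4968 -0.1222  0.118 ]
side red_line 0.73 [144.3 341.5] [ 0.6194 -0.2754  0.1873]
side clip_mid 0.42 [125.1 327.4] [ 0.6681 -0.2564  0.2579]
side fan_button_top 0.58 [293.9 323.2] [0.3935 0.2177 0.0224]
side fan_button_top 0.54 [319.7 326.3] [0.3408 0.2886 0.0216]
side fan_button_top 0.51 [262.5 318.4] [0.4794 0.1036 0.0014]
side spray_can 0.93 [203.5 391.9] [ 0.4023 -0.2737  0.0137]
side sanding_block 0.68 [274.3 355.9] [0.3457 0.1109 0.0326]
side masking_tape 0.81 [237.5 385.4] [ 0.3507 -0.1116  0.0016]
side sash_lip 0.53 [198.9 340.3] [ 0.5073 -0.0738  0.1236]
[[-0.8552 -0.3389  0.3922 -0.0255]
 [-0.518   0.5324 -0.6695  0.9484]
 [ 0.0181 -0.7757 -0.6308  1.033 ]]
top lip_edge 0.68 [223.9 354.9] [ 0.5026 -0.1244  0.122 ]
top red_line 0.95 [173.7 404.2] [ 0.6162 -0.2315  0.1951]
top clip_mid 0.63 [145.8 418.8] [ 0.6672 -0.2508  0.2569]
top fan_button_top 0.62 [280.6 194.5] [0.3533 0.2894 0.0205]
top fan_button_top 0.6 [250.9 187.9] [0.431  0.3106 0.021 ]
top fan_button_top 0.59 [235.2 223.4] [0.4741 0.2178 0.0214]
top spray_can 0.89 [260.7 415.7] [ 0.4151 -0.2707  0.1322]
top sanding_block 0.95 [285.2 273.6] [0.3449 0.0792 0.0308]
top masking_tape 0.95 [286.2 345.1] [ 0.3426 -0.111  -0.0003]
top sash_lip 0.57 [215.5 353.4] [ 0.5228 -0.1201  0.1275]
[[ 0.0143 -0.9921  0.1247  0.4276]
 [-0.9998 -0.0157 -0.0099 -0.0157]
 [ 0.0117 -0.1246 -0.9921  1.1752]]
1.0
```

View pics/top0.png

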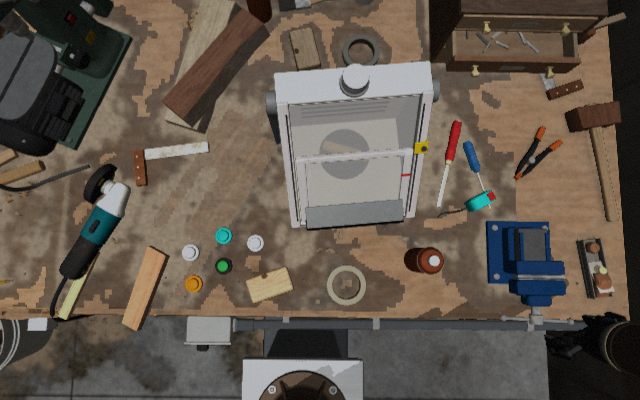

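View pics/side0.png

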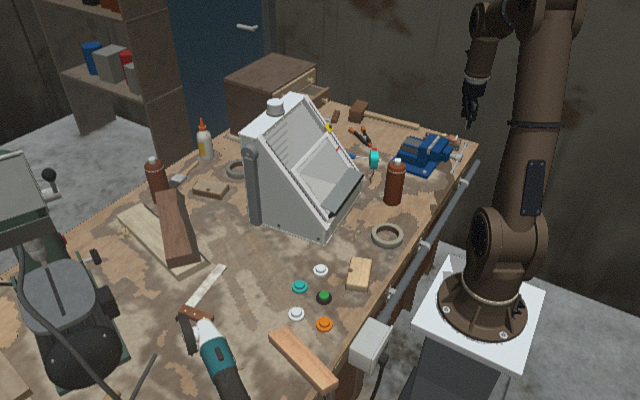

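The pictures agree with the network points. In the top view the hood is slightly yawed, the lip edge runs (307,228)–(403,221), the red line is at (405,174) and the clip at (421,148). The green button on its black housing is at (224,266) top and (323,295) side, and the other buttons are decoys.

```bash
cat > m.py <<'E'
from h import *
np.set_printoptions(precision=4,suppress=True)
def frame(yaw):
    c,s=np.cos(yaw),np.sin(yaw); hx=np.array([c,s,0]);hy=np.array([-s,c,0]);z=np.array([0,0,1.])
    u=.643*hx+.766*z; n=-.766*hx+.643*z
    return hx,hy,u,n
E
python3 - <<'E'
from m import *
p=shot("top")
for t in ["sash_cover","sash_lip"]:
    for d in r.regions_of(p,t)[:1]:
        m=d["pixels"]; ys,xs=np.nonzero(m); 
        P=np.array([px2w(p,y,x,k=0) for y,x in zip(ys,xs) if p["range_z"][y,x]>0])
        rect=cv2.minAreaRect((P[:,:2]*1000).astype(np.float32))
        b=cv2.boxPoints(rect); e=max([b[1]-b[0],b[2]-b[1]],key=np.linalg.norm)
        print(t,d["score"],d["bbox"],len(P),rect,"yaw",np.degrees(np.arctan2(-e[0],e[1])), P.min(0),P.max(0))
px=p["pixels"].astype(int)
B,G,R=px[...,0],px[...,1],px[...,2]
for nm,mk,(y0,y1,x0,x1) in [("red",(R>130)&(G<80)&(B<80),(160,190,390,415)),("yel",(R>150)&(G>130)&(B<90),(130,165,405,435)),("grn",(G>90)&(R<70)&(B<90),(255,280,210,236))]:
    mm=np.zeros_like(mk);mm[y0:y1,x0:x1]=mk[y0:y1,x0:x1]
    ys,xs=np.nonzero(mm); print(nm,len(ys),ys.mean(),xs.mean(),np.mean([px2w(p,y,x,k=0) for y,x in zip(ys,xs)],0))
# IK trial
lip=np.array([.5,-.123,.121])
for yawd in (-4,0,4):
  hx,hy,u,n=frame(np.radians(yawd))
  for s in (1,-1):
    Rm=np.column_stack([s*u,s*np.cross(-n,u),-n]); Rm=np.column_stack([Rm[:,0],Rm[:,1]/np.linalg.norm(Rm[:,1]),Rm[:,2]])
    for o in (lip+.12*n-.03*u,lip-.02*n-.03*u,lip-.02*n+.08*u): print(yawd,s,r.ik(o,Rm))
E
```

```text
sash_cover 0.65 [304.6, 200.7, 98.5, 30.8] 2109 ((527.6251831054688, -121.64248657226562), (55.84378433227539, 241.20663452148438), 5.8362836837768555) yaw -174.1637 [ 0.4906 -0.2437  0.1035] [ 0.5653 -0.001   0.1387]
sash_lip 0.83 [313.0, 220.5, 90.4, 11.8] 216 ((501.23040771484375, -140.18348693847656), (7.995408535003662, 243.71009826660156), 5.832326412200928) yaw -174.16765 [ 0.4862 -0.2612 -0.0007] [ 0.5156 -0.019   0.1247]
red 18 174.55555555555554 405.05555555555554 [ 0.6146 -0.234   0.1927]
yel 108 146.4537037037037 420.3333333333333 [ 0.6667 -0.2551  0.2535]Traceback (most recent call last):
  File "<stdin>", line 14, in <module>
    return _methods._mean(a, axis=axis, dtype=dtype,
           ~~~~~~~~~~~~~~^^^^^^^^^^^^^^^^^^^^^^^^^^^
                          out=out, **kwargs)
                          ^^^^^^^^^^^^^^^^^^
    arr = asanyarray(a)
ValueError: setting an array element with a sequence. The requested array has an inhomogeneous shape after 1 dimensions. The detected shape was (92,) + inhomogeneous part.
```

```bash
cat >> m.py <<'E'
hx,hy,u,n=frame(np.radians(5.83))
lip=np.array([.501,-.1245,.120])
def rot(s):
    z=-n/np.linalg.norm(n); y=s*hy; x=np.cross(y,z); return np.column_stack([x,y,z])
E
python3 - <<'E'
from m import *
for s in (1,-1):
    print(s,rot(s)[:,0]@u)
    for o in (lip+.12*n-.035*u,lip-.02*n-.035*u,lip-.02*n+.08*u): print(r.ik(o,rot(s)))
print(r.current_joint_positions(),np.array(r.current_tool_rot()))
D=np.array([[0,1,0],[1,0,0],[0,0,-1.]])
for a in range(0,180,45):
    c,s=np.cos(np.radians(a)),np.sin(np.radians(a)); print(a,r.ik([.392,.218,.03],np.array([[c,-s,0],[s,c,0],[0,0,1]])@D))
print(r.ik([.277,-.56,.35],np.array(r.current_tool_rot())))
p=shot("wrist"); print(p["mount"])
E
```

```text
1 -1.0001024947474133
None
None
[ 65.5065  29.2838 -60.0671 138.2972 165.6086  22.649  -48.2998]
-1 1.0001024947474133
None
None
[ 65.5065  29.2838 -60.0671 138.2972 165.6086  22.649  131.7002]
[57.8349 24.8948  1.4336 90.1364 -0.6649 64.9756 -4.3037] [[ 0.8966  0.4428 -0.    ]
 [ 0.4428 -0.8966 -0.    ]
 [-0.      0.     -1.    ]]
0 [  1.0178  35.1391 -49.4046 123.0507  42.2481  40.5435 -77.255 ]
45 [  1.1273  35.2082 -49.5718 123.0431  42.376   40.6295 -32.3759]
90 [  3.7277  37.0053 -53.6415 122.864   45.4507  42.8563   9.7235]
135 [  2.1547  35.8812 -51.1557 122.9717  43.5813  41.4658  56.4857]
[57.3471 21.1359  2.1256 79.1934 -0.7779 79.6834 -4.2511]
[[ 0.0005 -0.9647 -0.2632  0.0668]
 [ 1.      0.0007 -0.0007 -0.0006]
 [ 0.0009 -0.2632  0.9647 -0.1423]
 [ 0.      0.      0.      1.    ]]
```

```bash
cat >> m.py <<'E'
def att(el,yaw,roll):
    "tool z: el deg below horizontal, turned yaw from hood x; roll about tool z, 0: tool y along level"
    from scipy.spatial.transform import Rotation as Ro
    a,b=np.radians(el),np.radians(yaw+5.83)
    z=np.array([np.cos(a)*np.cos(b),np.cos(a)*np.sin(b),-np.sin(a)]); y=np.array([-np.sin(b),np.cos(b),0])
    return np.column_stack([np.cross(y,z),y,z])@Ro.from_euler("z",roll,degrees=True).as_matrix()
E
python3 - <<'E'
from m import *
for el in (30,40,45,50,55,60,65):
  for yaw in (-60,-40,-20,0,20,40,60):
    Rm=att(el,yaw,0); z=Rm[:,2]
    for roll in (0,180):
      Rm=att(el,yaw,roll)
      tip=lip+.018*z-.03*u
      q=[r.ik(o,Rm) for o in (tip-.12*z,tip,tip+.11*u)]
      if all(x is not None for x in q): print(el,yaw,roll,*[np.round(x) for x in q])
print(r.current_time_s())
E
```

```text
30 -60 0 [-11.  38. -50. 142.  74.  90. -88.] [-12.  42. -23. 143.  96.  76. -91.] [-10.  30. -21. 133.  90.  69. -68.]
30 -60 180 [ -3.  45. -61. 142.  74. 100.  90.] [ -7.  43. -30. 143.  95.  80.  90.] [-51.  32.  33. 136.  90.  41. 107.]
30 40 0 [  42.   36.   22.  127.  -71.   78. -105.] [  74.   48.  -39.  127.  -70.   34. -113.] [  57.   35.  -26.  121.  -74.   47. -124.]
30 40 180 [ 79.  37. -28. 124. -57.  53.  58.] [ 72.  47. -37. 127. -71.  36.  68.] [ 65.  37. -36. 121. -70.  41.  52.]
30 60 0 [  37.   43.   23.  109.  -59.   88. -109.] [  32.   45.   15.  117.  -68.   77. -105.] [  23.   39.   21.  110.  -69.   83. -118.]
30 60 180 [ 71.  44. -27. 106. -39.  67.  49.] [ 65.  49. -32. 114. -45.  52.  53.] [ 60.  42. -33. 106. -47.  58.  42.]
40 -60 0 [ -4.  24. -45. 140.  73.  72. -70.] [-12.  32. -16. 142.  95.  57. -80.] [ -0.  25. -26. 129.  83.  60. -55.]
40 -60 180 [  8.  30. -61. 139.  74.  81. 108.] [-33.  32.  12. 144.  99.  43.  94.] [ -6.  24. -20. 130.  83.  57. 125.]
40 40 0 [  35.   27.   22.  127.  -67.   68. -117.] [  62.   38.  -29.  128.  -71.   34. -120.
[... 6375 characters left out ...]
3. 129.   5.  12. 129.] [ 50.  22. -41. 117.  -3.  26. 131.]
65 20 180 [ 43.   8. -18. 127. -32.  33. -13.] [ 42.  23. -26. 130. -35.  13. -12.] [ 32.  18. -19. 118. -23.  27. -30.]
65 40 0 [ -20.   22.   67.  124.  -54.   62. -145.] [  13.   24.   14.  127.  -57.   36. -148.] [ 64.  33. -60. 111.  13.  38. 138.]
65 40 180 [ 48.  14. -20. 119. -28.  44.   5.] [ 44.  26. -25. 124. -30.  25.   4.] [ 37.  22. -22. 113. -24.  38.  -9.]
65 60 0 [  16.   19.   20.  113.  -36.   60. -147.] [  15.   28.   14.  120.  -47.   45. -139.] [   9.   25.   18.  108.  -40.   56. -154.]
65 60 180 [ 50.  21. -23. 111. -21.  54.  16.] [ 45.  30. -26. 117. -21.  36.  15.] [ 40.  27. -25. 105. -19.  49.   6.]
1.2
```

```bash
cat >> m.py <<'E'
SH=.045
A=att(50,30,180); Z=A[:,2]
c0=lip+SH*hy           # rod point to push at
tip=c0+.022*Z-.036*u   # well below the rod
pre=tip-.11*Z
E
python3 - <<'E'
from m import *
can=np.array([.41,-.272])
for P in (pre,tip,tip+.1*u):
    print(P,[ (int(s*1000), round(float(np.hypot(*((P-s*Z)[:2]-can))-.033),3), round(float((P-s*Z)[2]),3)) for s in (.05,.08,.12,.16,.2)])
r.gripper_close(20)
p0=np.array(r.current_position()); r.move_l(p0+[0,0,.14],speed=.25)
r.reach(pre+[0,0,.16],A); print(r.current_joint_positions())
for P in (pre,tip,tip+.1*u): print(r.ik(P,A))
r.move_l(pre,speed=.2)
print(r.current_joint_positions(),r.current_position(),r.current_force(),r.current_time_s())
p=shot("wrist"); cv2.imwrite("pics/w1.png",p["pixels"])
for t in ["lip_edge","red_line","clip_mid"]:
    for d in r.spot_point(p,t)[:2]: print(t,d["score"],d["centre"],px2w(p,*d["centre"]))
p=shot("side"); cv2.imwrite("pics/s1.png",p["pixels"][100:300,200:520].repeat(2,0).repeat(2,1))
E
```

```text
[ 0.4275 -0.1152  0.1598] [(50, 0.105, 0.198), (80, 0.096, 0.221), (120, 0.087, 0.252), (160, 0.084, 0.282), (200, 0.086, 0.313)]
[ 0.4849 -0.0738  0.0756] [(50, 0.153, 0.114), (80, 0.138, 0.137), (120, 0.121, 0.167), (160, 0.105, 0.198), (200, 0.093, 0.229)]
[ 0.5488 -0.0673  0.1522] [(50, 0.184, 0.19), (80, 0.167, 0.213), (120, 0.144, 0.244), (160, 0.122, 0.275), (200, 0.101, 0.305)]
[ 52.2195  -0.9576 -13.741  123.3199 -48.4397  56.1745  11.8676]
[ 52.4597  14.8757 -16.8133 135.7764 -67.2208  36.8377  40.6225]
None
[ 45.4332  22.2334 -28.5091 127.2011 -68.2914  23.9268  28.4739]
[ 52.7174  14.8848 -17.0956 135.7013 -67.0922  36.7999  40.4744] [ 0.4278 -0.1155  0.1602] [-0.2923  0.2844  0.4742] 5.3167
lip_edge 0.66 [198.8, 389.2] [ 0.4969 -0.1243  0.1186]
```

View pics/s1.png

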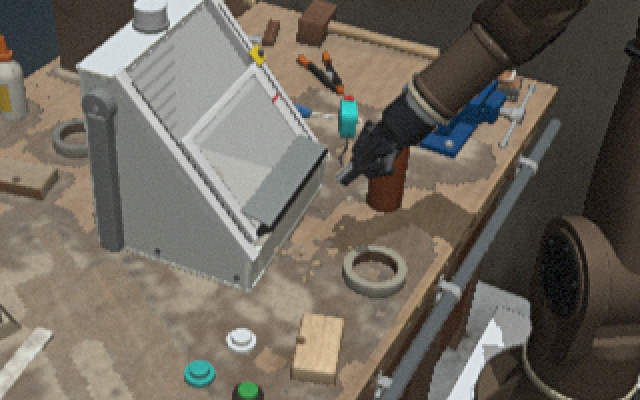

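Run:
```python
from m import *
for el in (40,45,50,55):
  for yaw in (30,35,40,45):
   for sh in (0,.025,.045):
    R=att(el,yaw,180);z=R[:,2];t=lip+sh*hy+.022*z-.036*u
    q=[r.ik(o,R) for o in (t-.11*z,t,t+.1*u)]
    if q[1] is not None: print(el,yaw,sh,round(float(z@u),2),*[np.round(x) if x is not None else None for x in q])
```

```text
40 30 0.025 -0.07 [ 64.  24. -18. 137. -76.  44.  61.] [ 77.  46. -55. 136. 253.  12.  90.] [ 73.  37. -57. 128. -70.  15.  41.]
40 30 0.045 -0.07 [ 86.  30. -49. 137. -69.  29.  52.] [ 80.  51. -63. 138. 208.   7. 133.] None
40 35 0 -0.09 [ 62.  26. -14. 130. -66.  49.  57.] [ 75.  44. -48. 130. -71.  19.  58.] [ 51.  29. -22. 124. -75.  38.  49.]
40 40 0 -0.12 [ 61.  28. -13. 126. -61.  52.  55.] [ 58.  37. -23. 129. -75.  38.  65.] [ 50.  30. -20. 121. -69.  42.  47.]
40 40 0.025 -0.12 [ 61.  27. -14. 129. -63.  50.  56.] [ 67.  41. -39. 130. -73.  27.  62.] [ 49.  29. -22. 124. -72.  40.  48.]
40 40 0.045 -0.12 [ 60.  26. -16. 131. -65.  49.  57.] [ 78.  49. -59. 132. -51.  11.  41.] [ 48.  28. -24. 125. -74.  38.  49.]
40 45 0 -0.14 [ 60.  29. -12. 122. -56.  56.  53.] [ 54.  37. -19. 126. -69.  42.  62.] [ 49.  31. -19. 118. -63.  46.  45.]
40 45 0.025 -0.14 [ 59.  28. -14. 125. -58.  54.  54.] [ 54.  37. -22. 128. -72.  39.  64.] [ 48.  30. -21. 121. -65.  44.  46.]
40 45 0.045 -0.14 [ 59.  27. -15. 127. -60.  52.  55.] [ 54.  37. -24. 130. -75.  37.  66.] [ 47.  29. -22. 123.
[... 3278 characters left out ...]
. 128. -61.  30.  41.] [ 39.  24. -16. 118. -48.  37.  20.]
55 40 0.025 -0.34 [ 49.  17. -14. 126. -49.  42.  30.] [ 43.  28. -19. 130. -65.  27.  43.] [ 37.  23. -17. 120. -50.  35.  19.]
55 40 0.045 -0.34 [ 48.  16. -15. 128. -50.  41.  29.] [ 43.  28. -21. 131. -68.  25.  44.] [ 36.  22. -17. 122. -51.  33.  19.]
55 45 0 -0.37 [ 51.  20. -14. 121. -43.  47.  31.] [ 44.  30. -16. 125. -56.  33.  41.] [ 39.  25. -16. 116. -45.  40.  21.]
55 45 0.025 -0.37 [ 49.  19. -15. 124. -45.  46.  31.] [ 43.  29. -17. 128. -59.  31.  41.] [ 38.  24. -17. 118. -47.  38.  21.]
55 45 0.045 -0.37 [ 48.  18. -15. 125. -46.  44.  30.] [ 42.  28. -19. 129. -61.  29.  42.] [ 36.  23. -17. 119. -48.  37.  20.]
```

The side view shows the hand clear of the can, with the lip ahead of it. The first contact pose has no IK, so I'm switching to a feasible attitude (el 50, yaw 42) and checking its clearance to the can.

```bash
sed -i 's/^SH=.*/SH=.035/; s/^A=att.*/A=att(50,42,180); Z=A[:,2]/' m.py
python3 - <<'E'
from m import *
can=np.array([.41,-.272])
for P in (pre,tip,tip+.1*u):
    print(P,[ (int(s*1000), round(float(np.hypot(*((P-s*Z)[:2]-can))-.033),3), round(float((P-s*Z)[2]),3)) for s in (.05,.08,.12,.16,.2)])
r.reach(pre,A)
try: r.move_l(tip,speed=.1,max_force=6) and print("hit")
except r.IKError as e: print("IK",e); raise SystemExit
print(r.current_position(),tip,r.current_force(),r.current_time_s())
p=shot("side"); cv2.imwrite("pics/s2.png",p["pixels"][120:270,270:470].repeat(3,0).repeat(3,1))
E
```

```text
[ 0.4364 -0.134   0.1598] [(50, 0.081, 0.198), (80, 0.067, 0.221), (120, 0.052, 0.252), (160, 0.042, 0.282), (200, 0.041, 0.313)]
[ 0.4839 -0.0816  0.0756] [(50, 0.142, 0.114), (80, 0.124, 0.137), (120, 0.102, 0.167), (160, 0.081, 0.198), (200, 0.063, 0.229)]
[ 0.5479 -0.075   0.1522] [(50, 0.176, 0.19), (80, 0.157, 0.213), (120, 0.131, 0.244), (160, 0.106, 0.275), (200, 0.081, 0.305)]
[ 0.4839 -0.0819  0.0758] [ 0.4839 -0.0816  0.0756] [ 0.6301 -0.3283  0.1999] 7.15
```

View pics/s2.png

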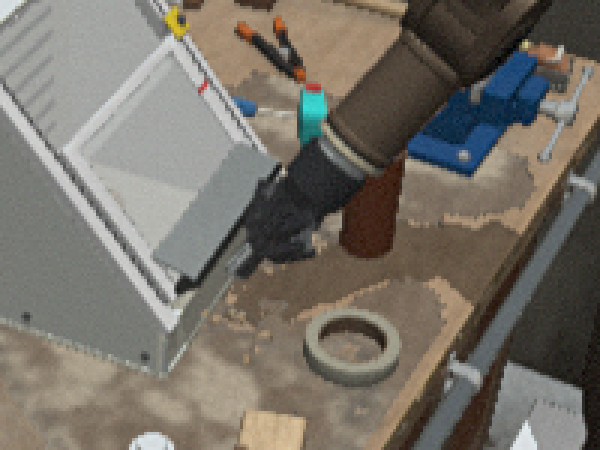

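The fingertips sit just below the lip's edge at about (245,262) in the crop, touching nothing. Next is a slow push, stopping short of the clip.

```bash
cat >> m.py <<'E'
def marks():
    out={}
    for nme in ("top","side"):
        p=shot(nme); B,G,R=[p["pixels"][...,i].astype(int) for i in range(3)]
        for t,mk in (("red_line",(R>120)&(G<85)&(B<85)),("clip_mid",(R>140)&(G>120)&(B<90))):
            d=r.spot_point(p,t)
            if d:
                c=d[0]["centre"]; w=px2w(p,*c,k=1); out[nme,t]=w
                print(nme,t,round(d[0]["score"],2),np.round(c,1),w)
    for nme in ("top","side"):
        try: print(nme,"to go up slope",(out[nme,"clip_mid"]-out[nme,"red_line"])@u)
        except Exception as e: print(nme,"?")
    return p
E
python3 - <<'E'
from m import *
p0=np.array(r.current_position())
hit=r.move_l(p0+.085*u,speed=.03,max_force=20)
print(hit,(np.array(r.current_position())-p0)@u,r.current_force(),r.current_time_s())
marks()
p=shot("top"); cv2.imwrite("pics/t3.png",cv2.resize(p["pixels"][100:250,270:450],None,fx=4,fy=4))
E
```

```text
False 0.08499801685136438 [-2.2402  1.5226 -2.9797] 10.1917
top red_line 0.8 [151.1 407.9] [ 0.6577 -0.2292  0.2454]
top clip_mid 0.62 [148.1 418.9] [ 0.6635 -0.2524  0.2511]
side red_line 0.64 [130.  328.2] [ 0.6585 -0.2461  0.2466]
side clip_mid 0.41 [125.1 330. ] [ 0.6623 -0.2642  0.256 ]
top to go up slope 0.006589687587016192
side to go up slope 0.008445173646287437
```

View pics/t3.png

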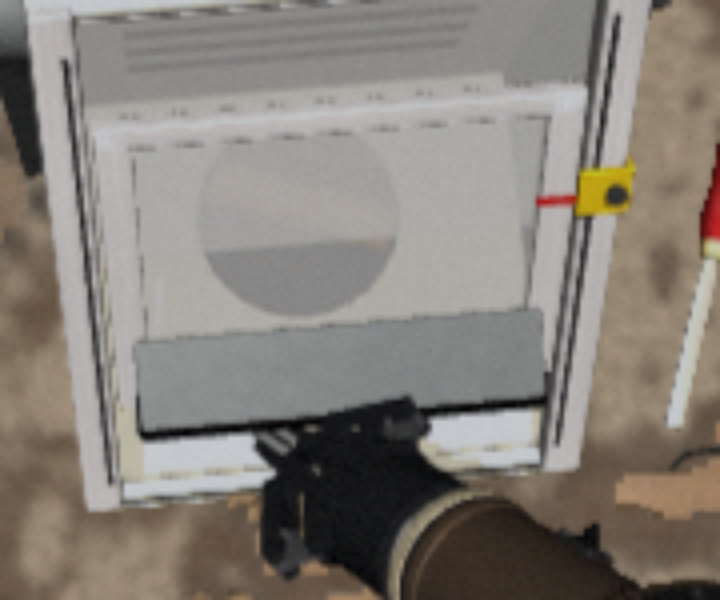

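The top crop shows the red line at (555,202), beside the lower half of the clip (y 170–215). It needs about 6 mm more. I'll also check the height of the gripper part near the cover, at (400,412).

Run:
```python
from m import *
p0=np.array(r.current_position())
print(r.move_l(p0+.006*u,speed=.03,max_force=20),r.current_force())
p=marks(); p=shot("top")
print(px2w(p,100+412/4,270+400/4,k=1),px2w(p,100+405/4,270+400/4,k=1),px2w(p,100+385/4,270+400/4,k=1))
print(r.current_time_s())
cv2.imwrite("pics/t4.png",cv2.resize(p["pixels"][120:220,350:450],None,fx=5,fy=5))
```

```text
False [-1.8571  0.6188 -1.1537]
top red_line 0.91 [148.6 409.6] [ 0.6622 -0.2319  0.2505]
top clip_mid 0.66 [146.8 417.6] [ 0.6653 -0.2485  0.2556]
side red_line 0.64 [182.1 329.8] [ 0.5436 -0.0655  0.1815]
side clip_mid 0.54 [123.4 330.5] [ 0.892  -0.6733  0.0035]
top to go up slope 0.00478244446543469
side to go up slope 0.046729592286715665
[ 0.5434 -0.1484  0.2183] [ 0.5472 -0.1482  0.22  ] [ 0.5634 -0.1531  0.1843]
11.2417
```

View pics/t4.png

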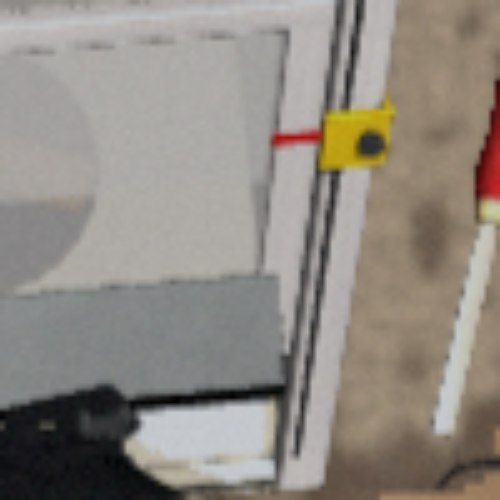

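The red line (y≈138) is now level with the middle of the clip (110–170), well inside it. I'll withdraw and go above the green button.

Run:
```python
from m import *
p0=np.array(r.current_position())
r.move_l(p0-.007*u,speed=.05); r.move_l(p0-.007*u-.11*Z,speed=.12)
p1=np.array(r.current_position()); r.move_l(p1+[-.03,0,.1],speed=.2)
marks()
for nme in ("top","side"):
    p=shot(nme); h=cv2.cvtColor(p["pixels"],cv2.COLOR_BGR2HSV)
    m=cv2.inRange(h,(50,120,60),(75,255,255))
    k,l,s,c=cv2.connectedComponentsWithStats(m)
    for i in range(1,k):
        if s[i,4]>25: print(nme,s[i],c[i],px2w(p,c[i][1],c[i][0],k=1))
    for d in r.spot_point(p,"fan_button_top"): print(nme,round(d["score"],2),np.round(d["centre"],1),px2w(p,*d["centre"],k=1))
D=np.array([[0,1,0],[1,0,0],[0,0,-1.]])
for a in (0,90,180,270):
    c,s=np.cos(np.radians(a)),np.sin(np.radians(a)); print(a,r.ik([.392,.218,.12],np.array([[c,-s,0],[s,c,0],[0,0,1]])@D))
print(r.current_joint_positions(),r.current_time_s())
```

```text
top red_line 0.59 [149.4 409.9] [ 0.6613 -0.2334  0.2469]
top clip_mid 0.52 [146.7 420.5] [ 0.6657 -0.255   0.2551]
side red_line 0.97 [129.5 328.3] [ 0.6583 -0.2464  0.2485]
side clip_mid 0.47 [126.8 327.4] [ 0.6642 -0.2498  0.2556]
top to go up slope 0.0077438640451409305
side to go up slope 0.008957890160204407
top [217 260  11  12 104] [222.     265.6538] [0.3935 0.2181 0.0221]
top 0.68 [285.  193.2] [0.3419 0.292  0.0215]
top 0.66 [245.7 253.7] [0.4474 0.1359 0.0211]
top 0.63 [251.9 188.1] [0.4284 0.3097 0.0218]
top 0.53 [236.  222.7] [0.4719 0.2194 0.0227]
top 0.42 [199.1 355.1] [ 0.5564 -0.1185  0.1824]
top 0.39 [268.7 222.2] [0.3855 0.2173 0.022 ]
side [319 292  10   8  63] [323.4921 294.9048] [0.3911 0.22   0.0218]
side 0.63 [322.7 323.8] [0.3409 0.3017 0.0234]
side 0.62 [310.8 297.3] [0.4231 0.3058 0.0222]
side 0.6 [267.4 320.3] [0.4538 0.1347 0.022 ]
side 0.53 [282.  299.1] [0.476  0.2169 0.0221]
side 0.39 [293.2 321.9] [0.398  0.2174 0.0223]
0 [  9.073   28.2371 -58.7959 118.2728  31.5223  50.715  -67.6407]
90 [-10.5947  20.006  -31.2796 119.6082  14.7961  44.0723  38.9395]
180 [ 10.2057  29.1093 -60.6748 118.205   32.8312  51.4717 111.0494]
270 [ -70.5482   20.4512   44.5929  124.1034  -21.0819   42.9981 -102.0722]
[ 47.4959   6.7804 -10.5694 114.4458 -44.3518  63.1149  17.2308] 13.7583
```

```bash
cat > chk.py <<'E'
from m import *
def chk():
  for nme in ("top","side"):
    p=shot(nme); h=cv2.cvtColor(p["pixels"],cv2.COLOR_BGR2HSV)
    w=r.spot_point(p,"red_line")[0]["centre"]; y,x=map(int,w)
    win=np.zeros(h.shape[:2],np.uint8); win[y-14:y+15,x-14:x+25]=255
    for t,m in (("red",cv2.inRange(h,(0,130,70),(9,255,255))|cv2.inRange(h,(172,130,70),(180,255,255))),("clip",cv2.inRange(h,(20,130,70),(34,255,255)))):
        ys,xs=np.nonzero(m&win)
        P=np.array([q for q in (px2w(p,a,b,k=0) for a,b in zip(ys,xs)) if q is not None])
        if len(P)==0: print(nme,t,"none"); continue
        d=np.median(P@n); C=T(p)[:3,3]          # pixels on plane through the median along n
        Q=[]
        for a,b in zip(ys,xs):
            v=px2w(p,a,b,z=1.)-C; Q.append(C+v*((d-C@n)/(v@n)))
        s=np.array(Q)@u; print(nme,t,len(s),"n",round(d,4),"u: mean %.4f min %.4f max %.4f"%(s.mean(),s.min(),s.max()))
E
python3 -c "from chk import *; chk()"
```

```text
top red 16 n -0.3254 u: mean 0.6045 min 0.6024 max 0.6070
top clip 141 n -0.3249 u: mean 0.6032 min 0.5866 max 0.6229
side red 6 n -0.3254 u: mean 0.5806 min 0.5315 max 0.6045
side clip 41 n -0.3231 u: mean 0.6011 min 0.5869 max 0.6146
```

Fitting pixels on the window plane puts the red line at 0.6045 m along the slope and the clip at 0.587–0.623 m, so it is centred. On to the button.

Run:
```python
from chk import *
D=np.array([[0,1,0],[1,0,0],[0,0,-1.]]); Rz=np.array([[0,-1,0],[1,0,0],[0,0,1.]])
A=Rz@D; b=np.array([.392,.219])
r.reach([*b,.2],A)
r.move_l([*b,.035],speed=.15)
f0=np.array(r.current_force())
hit=r.move_l([*b,.010],speed=.02,max_force=15)
print(hit,r.current_position(),np.array(r.current_force())-f0)
r.sleep(.3); print(np.array(r.current_force())-f0)
p=shot("side"); cv2.imwrite("pics/s5.png",cv2.resize(p["pixels"][200:340,230:420],None,fx=4,fy=4))
r.move_l([*b,.15],speed=.12)
print(r.current_force(),r.current_time_s()); chk()
```

```text
True [0.392  0.219  0.0159] [-3.7284 -1.5858 15.1797]
[-3.1555 -1.7139 15.3651]
[ 0.0126  0.1532 -1.0459] 19.1667
top red 16 n -0.3261 u: mean 0.6040 min 0.6019 max 0.6064
top clip 140 n -0.3251 u: mean 0.6031 min 0.5864 max 0.6227Traceback (most recent call last):
  File "<stdin>", line 12, in <module>
  File "chk.py", line 5, in chk
    w=r.spot_point(p,"red_line")[0]["centre"]; y,x=map(int,w)
      ~~~~~~~~~~~~~~~~~~~~~~~~~~^^^
IndexError: list index out of range
```

View pics/s5.png

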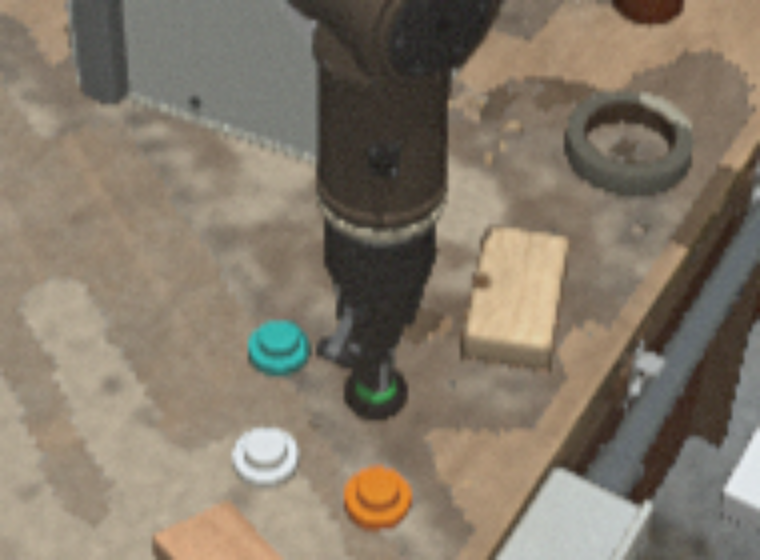

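The picture shows the fingertips on the green button at (375,385). It bottomed out 6 mm down at 15 N and is now released, and the red line hasn't moved.

```bash
python3 -c "
from cell import r
print(r.sign_off())"
```

```text
the job is handed in; nothing more can be done
None
```

The window is up with its red line about mid-clip, the green fan button was pressed fully down and released, and the job is handed in; no verdict was returned, and the arm had used about 19 of the 48 s.

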